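Gauge a slicer's gap with a taper gauge

ROBOT

A 6-joint arm with a two-finger parallel gripper is mounted at the origin on a cart in front of the work surface, level with it; the furniture and walls round the work are solid. World frame = base frame: x ahead of the robot, y to its left, z up, the work surface at z = 0. Lengths are in m, angles in rad, forces in N, time in s.
With the tool pointing down it reaches from about 0.4 to 0.825 m from the base axis. Payload 7 kg.
Tool frame: the origin (TCP) lies on the centre line of the jaws, within the pads' length; the fingertips stand tip_reach ahead of it and the grasp point (between the pads) is the TCP (tip_reach is the distance from the TCP to the fingertips, in m); z points along the fingers, y is the line along which they close (so a half turn about z gives the same grasp; the last joint's range is limited). The gripper opens to 88 mm and grips with 3 to 60 N. Pads are 19 mm wide; open, the fingers measure 130 mm over their backs; the gripper's body (78 mm by 193 mm) begins 47 mm behind the grasp point.
Start: joints at [-0.989, 0.359, 0.012, 0, -1.224, -0.288], TCP at [0.195, -0.646, 0.246] pointing down, gripper open.
Joint ranges: [-3.07, 3.07], [-1.43, 2.12], [-1.02, 1.25], [-3.03, 1.67], [-3.05, -0], [-3.03, 3.03]. Speed limits (rad/s): [2.39, 2.39, 3.01, 3.14, 3.14, 3.14].

INTERFACE

Orientations are given as [roll, pitch, yaw] about the fixed x, y, z axes, in that order (R = Rz(yaw) Ry(pitch) Rx(roll)).
In Python, from station import get_state, grab_frame, calibration, job_done, find_in, mark_of, tip_reach gives the robot as it stands.
- The arm moves only by the shell command python3 -m handwheel 'ROWS' [OPENING] [FORCE]. ROWS is JSON, a list of rows, each an object with "delta_pos": the shift along the world's x, y, z in units of 30 mm (1.0 is 30 mm), a list of three; "dr": the turn, a rotation vector about the world's x, y, z in degrees, a list of three. In form: [{"delta_pos": [tx, ty, tz], "dr": [rx, ry, rz]}, ...]. A call has 1 to 10 rows; each row shifts and turns the commanded pose from where the row before left it; what a row does not reach is not made up. A row lasts 1/10 s, in which the tool goes at most 50 mm and 8.59 degrees, less where a joint would pass 70% of its speed; a pose out of reach is approached as far as the arm can. A call is refused whole if a number of a shift passes 1 or a number of a turn 8.59, either way. A call with a gripper value outside its range is refused whole. OPENING is the closure, from -1 (fully open) to 1 (shut), set as the call begins (- or left out, the last holds). The fingers move at their own pace and stop on an object; FORCE is the grip in N (left out, the last holds). Time passes only in rows, so rows that do not move let the fingers close. It gives the time, the measured TCP pose, the force, the opening and the grip force at its end, in the units of the state.
- get_state(): the state, without advancing time (a new reading comes with each control period).
- grab_frame(name): name is "side" or "top" or "wrist"; returns the picture (384x512x3 uint8, red, green, blue); there is no depth.
- calibration(name): a dict with "fx", "fy", "cx", "cy" (pixels), "extrinsics" (4x4, takes a point from world to camera coordinates). Camera axes: x right, y down, z forward; pixel columns grow to the right and rows downward; lengths in m; the calibration is good to about 2 mm. The wrist camera is an equidistant fisheye: a pixel r from the principal point sees the ray r / f radians off the axis. A picture is of the moment at which its call begins: read the wrist's pose just before it. calibration takes no time and is no camera call; for the wrist camera it gives the pose at the moment of the call.
- job_done(): hands the job in; it is judged then, once.
Trained networks look in the newest picture that a camera, given by its name, has taken for a name from the list of things; names that differ only in an ending like _2 or _b are one class to them, and where a whole thing is asked for, a point or a joint stands for the part that bears it (a point fixed in the world has none). Each returns a list of dicts, best first, with "conf" (0 to 1); they miss things now and then, are a little off and sometimes report something else, mostly with a low value. They report only what shows in the picture. A call takes as long as a camera call. They do not tell look-alikes from the thing itself.
- find_in(camera, query): "location" ([column, row] in pixels, amid what is visible of it).
- mark_of(camera, query): "location" ([column, row] in pixels: a listed point, or the origin of a listed thing).
The state is a dict: "t": time; "q": joint angles; "qd": joint speeds; "joint_efforts": joint torques, N m; "eef_pos": TCP position; "ee_rot": TCP orientation; "force": force on the tool from outside, world axes, zero at the start; "moment": the same for the moment, N m; "width": finger opening in m; "gripper_force": force on a finger pad.
Only numpy, scipy, OpenCV 4.12 (cv2) and the standard library are available. Lean on these libraries where they do the work, as an engineer would, in place of code of your own. Each camera call takes 0.05 s, during which the arm holds its last target. There are 200 camera calls.

TASK

Lift the red guard off the slicer's two upright steel plates and set it down, right way up, on the worktop clear of the slicer, leaving the other things where they are. Then take the blue-handled taper gauge out of its stand and slide its blade straight down, flat between the two plates, until it drags snugly on both and has pushed the sprung plate back about 2 mm, never as much as 5 mm. Finish while still holding the gauge upright and still at that depth: do not let go.

Things in the scene. Friction and masses are not known exactly. Their poses are not given: they have to be found in the camera images.
- slicer: White slicer head fixed to the worktop: base 120 (x) x 200 (y) x 18 mm, a housing at each y end up to z 88 mm. Between them two upright steel plates, 60 mm wide (x), tops at z 121 mm, face each other across a gap along y, open below down to z 26 mm. Both ride on a carriage that yields along y by 6 mm either way (0.3 N/mm), so they centre themselves on the blade. Origin: underside centre, z up
- throat (a point): Fixed point of the slicer, 115 mm over its underside: upper end of the pressure plate's flat face at rest, mid-width. The gap's centre is stop_slide/2 from it along the slicer's +y. Above the throat both plates flare outwards at 45 degrees (mouth 12 mm wider than the gap) to flat flanges at z 121 mm that reach 24 mm behind the faces
- pressure_plate: Sprung upright steel plate on the -y side of the gap, with coil springs on the rods behind it; its face lies at y = 0 of its frame, which coincides with the slicer's when the plate is at rest
- stop_plate: The upright steel plate on the +y side of the gap (side with the black dial), locked in place by the dial; its face lies at y = 0 of its frame
- stop_slide (a joint): Width of the gap in m with the pressure plate at rest: 0.005 to 0.009, differs at each start; locked, the gauge does not move it
- pressure_slide (a joint): How far the pressure plate has been pushed back from rest, in m (0 at rest, 0.012 at its stop). It starts to yield at 1.5 N and then takes 1.2 N/mm. 1 mm more depth of the gauge pushes it back 0.13 mm more. At 2 mm the gauge drags with roughly 3 to 5 N upwards on the way down
- guard: Red guard cap lying on the plates' flanges over the gap (origin 109 mm over the slicer's): top 76 (x) x 56 (y) x 5 mm at z 12 to 17, a 12 mm skirt at each x end (its feet on the worktop), and a black grip bar 44 (x) x 16 (y) mm at z 17 to 48 mm, to be gripped across y. Its axes are the slicer's. Origin: centre of the skirts' lower edge, z up. About 0.09 kg
- gauge: Taper gauge, point down in its stand: blue handle 38 (x) x 18 (y) x 45 mm (z 0 to 45), to be gripped across y; below it a steel blade 22 mm wide (x), 95 mm long, its thickness (y) growing evenly and symmetrically from 2 mm at the tip to 14.3 mm under the handle; both faces alike. Origin: centre of the handle's underside, z up. About 0.09 kg
- gauge_tip (a point): Lower end of the gauge's blade, 95 mm under the gauge's origin
- stand: Fixed wooden gauge stand: base 85 x 80 x 12 mm and two uprights 10 (x) x 36 (y) mm, 28 mm apart along x, up to z 113 mm; the gauge's handle rests with its ends on them, its blade hanging between them. Lift it straight up, by 110 mm or more. Origin: underside centre
- tomato: Tomato, a loose bystander on the worktop. Origin: centre of its underside
- lemon: Lemon, a loose bystander on the worktop. Origin: centre of its underside
- garlic: Garlic bulb, a loose bystander on the worktop. Origin: centre of its underside
- spice_4: Spice jar with a red cap, 45 mm across and 101 mm tall, a loose bystander on the worktop. Origin: centre of its underside
- tin_tuna: Flat round tin, 86 mm across and 40 mm tall, a loose bystander on the worktop. Origin: centre of its underside
Mind the look-alikes: they are no part of the job. What is shaped like the guard but purple or turquoise is not meant.

How it is judged:
On the way, in this order (a step that is already met when the one before it is completed fails the run):
1. the guard stands right way up on the worktop clear of the slicer, let go (height (world z) of guard below 0.006 m and angle between guard's own z axis and vertical below 0.1 rad and horizontal distance between guard and slicer above 0.095 m and linear speed of guard below 0.02 m/s and contact force between the fingers and guard below 0.05 N), for 0.2 s.
2. the gauge is lifted clear of its stand in the gripper (z of gauge_tip in the frame of stand above 0.115 m and contact force between the fingers and gauge above 1 N), for 0.1 s.
At the end, for the whole second after the job is handed in: Guard upright and released on the worktop, over 95 mm from the slicer's centre. Gauge upright (0.1 rad), flat to the plates (0.15 rad), within 18 mm of mid-width, tip 20 mm or more below the throat, over 0.5 N on each plate, sprung plate pushed back 1.0 to 3.5 mm; still, held by the fingers alone (all of step 1 and value of joint pressure_slide between 0.001 and 0.0035 m and contact force between gauge and pressure_plate above 0.5 N and contact force between gauge and stop_plate above 0.5 N and contact force between the fingers and gauge above 2 N and contact force between the fingers and slicer below 0.5 N and contact force between gauge and stand below 0.1 N and z of gauge_tip in the frame of slicer below 0.095 m and x of gauge_tip in the frame of slicer between -0.018 and 0.018 m and angle between gauge's own z axis and vertical below 0.1 rad and angle between the y axis of gauge and the y axis of slicer, either way round below 0.15 rad and linear speed of gauge below 0.01 m/s); the arm keeps its last pose, push and grip.
It fails at once if the sprung plate is pushed back 5 mm or more (value of joint pressure_slide above 0.005 m).
It fails at once if a bystander (tomato, lemon, garlic, spice jar, flat tin) is moved by over 30 mm (distance of any of tomato, lemon, garlic, spice_4, tin_tuna from where it was at the start of the episode above 0.03 m).
It also fails if it takes over 51 s, if anything falls off the work surface, if the arm or the gripper's body presses on something with over 40 N, if the wrist force passes 120 N, or if a joint passes its speed limit or range.

## Working session

There is one attempt and no reset: what is moved stays moved. The work goes in short steps, Python scripts to look and compute and a shell command to move; the robot and the scene stay as the last step left them, time stands still between calls to the robot, and variables do not carry over. Pictures are saved under pics/ and viewed, at most 13 in all, crops included, and the job is handed in when it is done.

```bash
mkdir -p pics
cat > h.py <<'E'
import numpy as np,cv2
from station import *
from scipy.spatial.transform import Rotation as R
def ray(cam,p,c=None):
    c=c or calibration(cam); E=np.array(c['extrinsics'])
    x=(p[0]-c['cx'])/c['fx']; y=(p[1]-c['cy'])/c['fy']
    if cam=='wrist':
        r=np.hypot(x,y); d=np.array([x/r*np.sin(r),y/r*np.sin(r),np.cos(r)]) if r>0 else np.array([0,0,1.])
    else: d=np.array([x,y,1.])
    return -E[:3,:3].T@E[:3,3], E[:3,:3].T@d
def atz(cam,p,z,c=None):
    o,d=ray(cam,p,c); return (o+d*(z-o[2])/d[2])
def tri(obs):
    A=np.zeros((3,3));b=np.zeros(3)
    for cam,p in obs:
        o,d=ray(cam,p); d=d/np.linalg.norm(d); M=np.eye(3)-np.outer(d,d); A+=M;b+=M@o
    return np.linalg.solve(A,b)
E
python3 - <<'E'
from h import *
s=get_state(); print(s, tip_reach if not callable(tip_reach) else tip_reach())
ims=[]
for c in ['top','side']:
    im=grab_frame(c); cv2.imwrite(f'pics/{c}0.png',im[:,:,::-1])
    k=calibration(c); print(c,k['fx'],np.round(k['extrinsics'],3).tolist())
    for q in ['guard','gauge','throat','slicer','stand','gauge_tip']:
        print(c,q,[(np.round(d['location']).tolist(),round(d['conf'],2)) for d in mark_of(c,q)])
E
```

```text
{'t': 0.0, 'q': array([-9.88863878e-01,  3.59401020e-01,  1.10739802e-02, -3.65059282e-04,
       -1.22412583e+00, -2.88126636e-01]), 'qd': array([ 2.12168805e-04,  6.60093982e-06, -6.26289823e-04,  1.18527257e-03,
       -8.19870249e-04, -2.67537680e-03]), 'joint_efforts': array([-6.36197856e-04, -5.82710767e+01,  2.93057996e+01,  6.99732274e+00,
        6.82371654e-03, -1.44211845e-04]), 'eef_pos': array([ 0.19534154, -0.64563327,  0.24461743]), 'ee_rot': array([ 3.13990687e+00, -1.41733018e-04, -2.84791104e+00]), 'force': array([-0.41069289,  0.39218998,  0.42776187]), 'moment': array([ 0.02202908, -0.00463027,  0.00809445]), 'gripper_force': 0.0, 'width': 0.08778938153589674} 0.019
top 381.3834762413463 [[-0.01, -1.0, 0.019, -0.007], [-0.997, 0.009, -0.08, 0.551], [0.08, -0.02, -0.997, 1.082], [0.0, 0.0, 0.0, 1.0]]
top guard [([322.0, 164.0], 0.92), ([309.0, 224.0], 0.89), ([221.0, 242.0], 0.76), ([377.0, 216.0], 0.75)]
top gauge [([172.0, 185.0], 0.55)]
top throat [([323.0, 167.0], 0.62)]
top slicer [([319.0, 174.0], 0.7)]
top stand [([178.0, 190.0], 0.68)]
top gauge_tip [([178.0, 190.0], 0.55)]
side 388.25868024735803 [[-0.934, -0.358, 0.022, 0.511], [-0.159, 0.36, -0.919, 0.187], [0.321, -0.862, -0.393, 1.191], [0.0, 0.0, 0.0, 1.0]]
side guard [([302.0, 203.0], 0.75), ([306.0, 188.0], 0.65), ([260.0, 167.0], 0.61), ([291.0, 240.0], 0.59)]
side gauge [([230.0, 215.0], 0.75), ([262.0, 168.0], 0.24)]
side throat [([264.0, 169.0], 0.71), ([231.0, 213.0], 0.65)]
side slicer [([264.0, 193.0], 0.68), ([332.0, 199.0], 0.36)]
side stand []
side gauge_tip [([231.0, 240.0], 0.53)]
```

Run:
```python
import cv2
a=cv2.imread('pics/top0.png');b=cv2.imread('pics/side0.png')
cv2.imwrite('pics/t0.png',cv2.resize(a[100:300,120:420],None,fx=2.6,fy=2.6,interpolation=2)); cv2.imwrite('pics/s0.png',cv2.resize(b[100:300,180:440],None,fx=3,fy=3,interpolation=2))
```

```text
(no output)
```

View pics/t0.png

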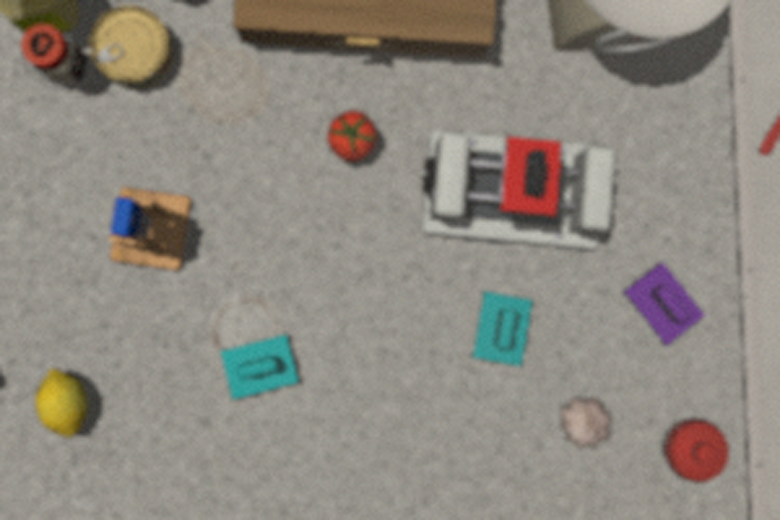

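View pics/s0.png

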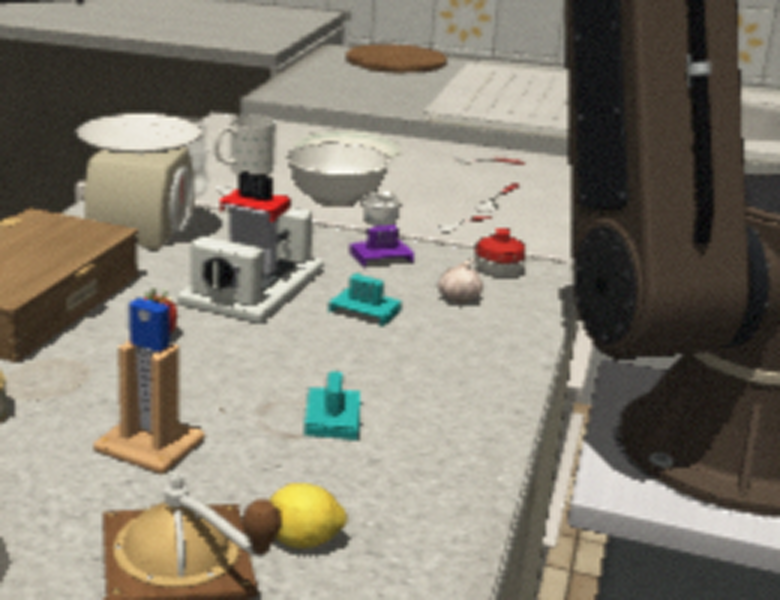

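The top view shows the red guard at about px (325,168), with dial on the left, so the slicer's +y is roughly world +y. The gauge handle is at (168,183). The turquoise and purple guards are the decoys. Next I compute world poses.

Run:
```python
from h import *
C=lambda u,v:(120+u/2.6,100+v/2.6)
S=lambda u,v:(180+u/3,100+v/3)
def p(n,uv,z): print(n,np.round(atz('top',C(*uv),z),4))
for uv in [(505,136),(562,140),(558,216),(501,212)]: p('guardtop',uv,.126)
for uv in [(430,232),(607,247)]: p('base',uv,.018)
p('bar',(536,173),.157)
for uv in [(120,187),(191,196),(182,270),(110,262)]: p('stand',uv,.012)
for uv in [(114,196),(139,200),(136,238),(111,235)]: p('handle',uv,.158)
for n,uv in dict(tomato=(352,136),lemon=(62,402),spice=(45,45),turqL=(261,367),turqR=(503,328)).items(): p(n,uv,.03)
print('tri bar',tri([('top',C(536,173)),('side',S(256,175))]),'handle',tri([('top',C(125,200)),('side',S(152,300))]))
```

```text
guardtop [ 0.6373 -0.1572  0.126 ]
guardtop [ 0.6328 -0.2154  0.126 ]
guardtop [ 0.555  -0.2093  0.126 ]
guardtop [ 0.5596 -0.1515  0.126 ]
base [ 0.5482 -0.0888  0.018 ]
base [ 0.5296 -0.2873  0.018 ]
bar [ 0.5948 -0.1818  0.157 ]
stand [0.6024 0.2583 0.012 ]
stand [0.5916 0.1788 0.012 ]
stand [0.5086 0.1885 0.012 ]
stand [0.5183 0.2686 0.012 ]
handle [0.5753 0.2313 0.158 ]
handle [0.5712 0.207  0.158 ]
handle [0.5341 0.2097 0.158 ]
handle [0.5372 0.2339 0.158 ]
tomato [ 0.6553 -0.0024  0.03  ]
lemon [0.366  0.3147 0.03  ]
spice [0.7603 0.339  0.03  ]
turqL [0.4012 0.0993 0.03  ]
turqR [ 0.4407 -0.1664  0.03  ]
tri bar [ 0.59461705 -0.18257928  0.15418168] handle [0.56344278 0.21769163 0.15676342]
```

```bash
python3 -m handwheel '[{"delta_pos":[0.6,0.7,0],"dr":[0,0,-2.16]},{"delta_pos":[0.85,0.98,0],"dr":[0,0,-2.16]},{"delta_pos":[0.85,0.98,0],"dr":[0,0,-2.16]},{"delta_pos":[0.85,0.98,0],"dr":[0,0,-2.16]},{"delta_pos":[0.85,0.98,0],"dr":[0,0,-2.16]},{"delta_pos":[0.85,0.98,0],"dr":[0,0,-2.16]},{"delta_pos":[0.85,0.98,0],"dr":[0,0,-2.16]},{"delta_pos":[0.85,0.98,0],"dr":[0,0,-2.16]},{"delta_pos":[0.85,0.98,0],"dr":[0,0,-2.16]},{"delta_pos":[0.85,0.98,0],"dr":[0,0,-2.16]}]' -1 30
python3 -m handwheel '[{"delta_pos":[0.85,0.98,0],"dr":[0,0,0]},{"delta_pos":[0.85,0.98,0],"dr":[0,0,0]},{"delta_pos":[0.85,0.98,0],"dr":[0,0,0]},{"delta_pos":[0.85,0.98,0],"dr":[0,0,0]},{"delta_pos":[0.85,0.98,0],"dr":[0,0,0]},{"delta_pos":[0.85,0.98,0],"dr":[0,0,0]},{"delta_pos":[0,0,0],"dr":[0,0,0]},{"delta_pos":[0,0,0],"dr":[0,0,0]},{"delta_pos":[0,0,0],"dr":[0,0,0]}]'
cat > look.py <<'E'
from h import *
import sys
n=sys.argv[1]; s=get_state(); c=calibration('wrist'); im=grab_frame('wrist')
cv2.imwrite(f'pics/{n}.png',cv2.resize(im[:,:,::-1],None,fx=1.5,fy=1.5,interpolation=2))
import pickle; pickle.dump(c,open('c.pkl','wb'))
print(round(s['t'],2),s['eef_pos'].round(4),s['ee_rot'].round(4),s['width'])
for q,z in zip(sys.argv[2::2],sys.argv[3::2]):
    for d in mark_of('wrist',q)[:3]: print(q,np.round(d['location'],1),round(d['conf'],2),atz('wrist',d['location'],float(z),c).round(4))
E
python3 look.py w1 guard 0.109 slicer 0 throat 0.115
```

```text
t: 1.7
eef_pos: [0.4439, -0.3591, 0.2459]
ee_rot: [-3.141, 0.001, 3.057]
force: [0.1, -0.4, -0.2]
width: 0.0878
gripper_force: 0.0
t: 2.6
eef_pos: [0.5955, -0.1844, 0.2455]
ee_rot: [-3.142, -0.0, 3.058]
force: [-0.7, -1.0, 0.2]
width: 0.0874
gripper_force: 0.0
2.6 [ 0.5955 -0.1844  0.2455] [-3.1415e+00 -3.0000e-04  3.0583e+00] 0.08742611488663235
guard [258.  188.4] 0.98 [ 0.596  -0.1809  0.109 ]
guard [125.9  80.9] 0.71 [ 0.4768 -0.2987  0.109 ]
guard [258.3  44.3] 0.64 [ 0.4601 -0.1694  0.109 ]
throat [502.1 128.3] 0.5 [0.5434 0.1107 0.115 ]
```

View pics/w1.png

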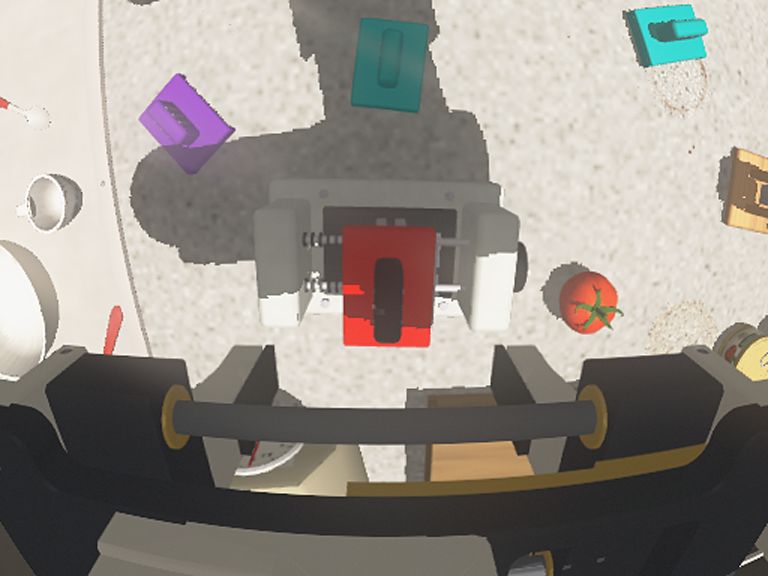

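The wrist view shows the red guard (bar at about 388,300 in the 1.5x picture) aligned with the jaws. The tomato, stand and decoys are clear. I go down and grip.

```bash
python3 - <<'E'
from h import *
for uv,z in [((388,300),.157),((343,226),.126),((437,226),.126),((436,347),.126),((343,347),.126)]: print(atz('wrist',(uv[0]/1.5,uv[1]/1.5),z).round(4))
E
python3 -m handwheel '[{"delta_pos":[0,0.07,-0.5],"dr":[0,0,0]},{"delta_pos":[0,0,-0.8],"dr":[0,0,0]},{"delta_pos":[0,0,-0.8],"dr":[0,0,0]},{"delta_pos":[0,0,-0.6],"dr":[0,0,0]},{"delta_pos":[0,0,-0.3],"dr":[0,0,0]},{"delta_pos":[0,0,-0.2],"dr":[0,0,0]},{"delta_pos":[0,0,0],"dr":[0,0,0]},{"delta_pos":[0,0,0],"dr":[0,0,0]}]'
python3 -m handwheel '[{"delta_pos":[0,0,0],"dr":[0,0,0]},{"delta_pos":[0,0,0],"dr":[0,0,0]},{"delta_pos":[0,0,0],"dr":[0,0,0]},{"delta_pos":[0,0,0],"dr":[0,0,0]},{"delta_pos":[0,0,0],"dr":[0,0,0]},{"delta_pos":[0,0,0],"dr":[0,0,0]},{"delta_pos":[0,0,0],"dr":[0,0,0]},{"delta_pos":[0,0,0],"dr":[0,0,0]},{"delta_pos":[0,0,0],"dr":[0,0,0]}]' 1 15
```

```text
[ 0.5911 -0.1808  0.157 ]
[ 0.5539 -0.2039  0.126 ]
[ 0.5586 -0.1488  0.126 ]
[ 0.6366 -0.1532  0.126 ]
[ 0.6315 -0.2127  0.126 ]
t: 3.6
eef_pos: [0.5964, -0.1822, 0.1504]
ee_rot: [-3.141, 0.001, 3.058]
force: [-0.2, 0.6, 0.0]
width: 0.0874
gripper_force: 0.0
t: 4.5
eef_pos: [0.596, -0.1819, 0.1495]
ee_rot: [3.142, -0.0, 3.058]
force: [-0.2, -0.2, 0.4]
width: 0.0209
gripper_force: 0.0
```

```bash
python3 -m handwheel '[{"delta_pos":[0,0,0],"dr":[0,0,0]},{"delta_pos":[0,0,0],"dr":[0,0,0]},{"delta_pos":[0,0,0],"dr":[0,0,0]},{"delta_pos":[0,0,0.3],"dr":[0,0,0]},{"delta_pos":[0,0,0.6],"dr":[0,0,0]},{"delta_pos":[0,0,0.8],"dr":[0,0,0]},{"delta_pos":[0,0,0.6],"dr":[0,0,0]},{"delta_pos":[0,0,0],"dr":[0,0,0]},{"delta_pos":[0,0,0],"dr":[0,0,0]}]'
python3 look.py w2 throat 0.115 slicer 0.0 guard 0.18
```

```text
t: 5.4
eef_pos: [0.5959, -0.1818, 0.2189]
ee_rot: [3.141, 0.001, 3.058]
force: [-0.4, 0.2, -1.5]
width: 0.0156
gripper_force: 15.0
5.4 [ 0.5959 -0.1818  0.2189] [3.1412e+00 8.0000e-04 3.0583e+00] 0.015613649716944759
slicer [255.1 167.4] 0.64 [ 0.5946 -0.1811  0.    ]
guard [258.   39.5] 0.97 [ 0.4757 -0.1691  0.18  ]
guard [448.5  20.3] 0.78 [ 0.4572 -0.0374  0.18  ]
guard [254.  230.2] 0.67 [ 0.5948 -0.1816  0.18  ]
```

View pics/w2.png

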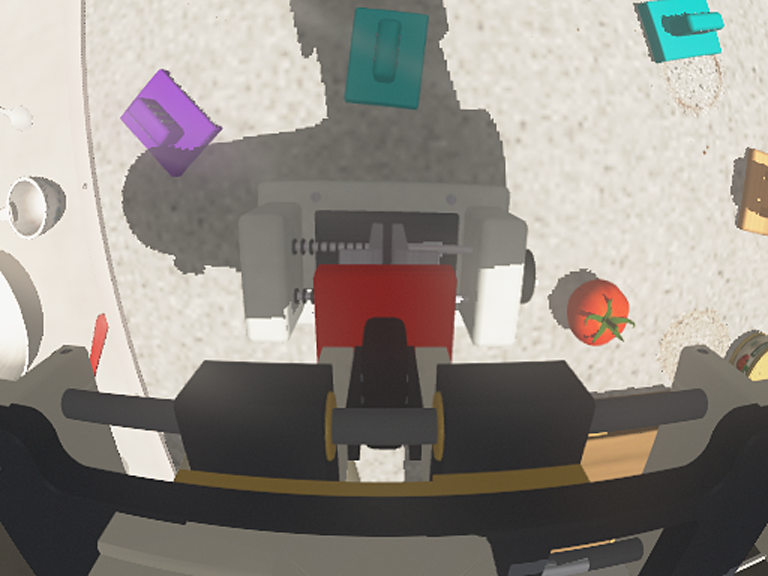

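```bash
python3 -m handwheel '[{"delta_pos":[-0.1,0.4,0],"dr":[0,0,0]},{"delta_pos":[-0.3,0.9,0],"dr":[0,0,0]},{"delta_pos":[-0.35,1,0],"dr":[0,0,0]},{"delta_pos":[-0.35,1,0],"dr":[0,0,0]},{"delta_pos":[-0.35,1,0],"dr":[0,0,0]},{"delta_pos":[-0.35,1,0],"dr":[0,0,0]},{"delta_pos":[-0.35,1,0],"dr":[0,0,0]},{"delta_pos":[-0.25,0.9,0],"dr":[0,0,0]},{"delta_pos":[-0.1,0.4,0],"dr":[0,0,0]},{"delta_pos":[0,0,-0.3],"dr":[0,0,0]}]'
python3 -m handwheel '[{"delta_pos":[0,0,-0.6],"dr":[0,0,0]},{"delta_pos":[0,0,-0.9],"dr":[0,0,0]},{"delta_pos":[0,0,-1],"dr":[0,0,0]},{"delta_pos":[0,0,-1],"dr":[0,0,0]},{"delta_pos":[0,0,-0.9],"dr":[0,0,0]},{"delta_pos":[0,0,-0.6],"dr":[0,0,0]},{"delta_pos":[0,0,-0.4],"dr":[0,0,0]},{"delta_pos":[0,0,-0.1],"dr":[0,0,0]},{"delta_pos":[0,0,0],"dr":[0,0,0]}]'
```

```text
t: 6.6
eef_pos: [0.5212, 0.0478, 0.2103]
ee_rot: [3.141, 0.002, 3.061]
force: [0.9, 0.3, -0.6]
width: 0.0162
gripper_force: 15.0
t: 7.5
eef_pos: [0.521, 0.0457, 0.0443]
ee_rot: [-3.141, -0.001, 3.058]
force: [-0.1, -1.1, -1.0]
width: 0.0162
gripper_force: 15.0
```

```bash
python3 -m handwheel '[{"delta_pos":[0,0,-0.05],"dr":[0,0,0]},{"delta_pos":[0,0,-0.05],"dr":[0,0,0]},{"delta_pos":[0,0,-0.03],"dr":[0,0,0]},{"delta_pos":[0,0,0],"dr":[0,0,0]}]'
```

```text
t: 7.9
eef_pos: [0.5211, 0.0462, 0.041]
ee_rot: [3.141, 0.001, 3.058]
force: [0.6, -0.4, -1.4]
width: 0.0159
gripper_force: 15.0
```

```bash
python3 -m handwheel '[{"delta_pos":[0,0,-0.04],"dr":[0,0,0]},{"delta_pos":[0,0,0],"dr":[0,0,0]}]'
python3 -m handwheel '[{"delta_pos":[0,0,0],"dr":[0,0,0]},{"delta_pos":[0,0,0],"dr":[0,0,0]},{"delta_pos":[0,0,0],"dr":[0,0,0]},{"delta_pos":[0,0,0],"dr":[0,0,0]},{"delta_pos":[0,0,0],"dr":[0,0,0]},{"delta_pos":[0,0,0],"dr":[0,0,0]},{"delta_pos":[0,0,0.5],"dr":[0,0,0]},{"delta_pos":[0,0,0.9],"dr":[0,0,0]},{"delta_pos":[0,0,1],"dr":[0,0,0]},{"delta_pos":[0,0,1],"dr":[0,0,0]}]' -1
python3 -m handwheel '[{"delta_pos":[0,0,1],"dr":[0,0,-1.2]},{"delta_pos":[0,0,1],"dr":[0,0,-1.2]},{"delta_pos":[0,0.2,1],"dr":[0,0,0]},{"delta_pos":[0.2,0.8,0.7],"dr":[0,0,0]},{"delta_pos":[0.23,1,0.3],"dr":[0,0,0]},{"delta_pos":[0.23,1,0],"dr":[0,0,0]},{"delta_pos":[0.23,1,0],"dr":[0,0,0]},{"delta_pos":[0.2,0.9,0],"dr":[0,0,0]},{"delta_pos":[0.04,0.6,0],"dr":[0,0,0]},{"delta_pos":[0,0.3,0],"dr":[0,0,0]}]'
python3 -m handwheel '[{"delta_pos":[0,0,0],"dr":[0,0,0]},{"delta_pos":[0,0,0],"dr":[0,0,0]}]'
python3 look.py w3 gauge 0.113 stand 0 guard 0.0
python3 - <<'E'
from h import *
im=grab_frame('top'); cv2.imwrite('pics/t1.png',cv2.resize(im[120:240,260:400,::-1],None,fx=5,fy=5,interpolation=2))
for q,z in [('guard',0),('gauge',.113),('throat',.115),('slicer',0)]: print(q,[(np.round(d['location'],1),round(d['conf'],2),atz('top',d['location'],z).round(4)) for d in mark_of('top',q)])
E
```

```text
t: 8.1
eef_pos: [0.5212, 0.0462, 0.0404]
ee_rot: [3.141, 0.001, 3.059]
force: [-2.5, 0.4, 9.1]
width: 0.0161
gripper_force: 15.0
t: 9.1
eef_pos: [0.5206, 0.0459, 0.1424]
ee_rot: [-3.141, -0.001, 3.058]
force: [0.5, 0.1, -0.4]
width: 0.0858
gripper_force: 0.0
t: 10.1
eef_pos: [0.5547, 0.2212, 0.2609]
ee_rot: [-3.141, -0.001, 3.017]
force: [-0.5, -0.7, 0.5]
width: 0.0878
gripper_force: 0.0
t: 10.3
eef_pos: [0.5545, 0.2194, 0.2614]
ee_rot: [-3.141, -0.0, 3.017]
force: [-0.6, 0.2, -0.2]
width: 0.0877
gripper_force: 0.0
10.3 [0.5545 0.2194 0.2614] [-3.1413e+00 -2.0000e-04  3.0165e+00] 0.0876728091730882
gauge [259.9 185.5] 0.62 [0.5559 0.2247 0.113 ]
gauge [125.8 238.6] 0.4 [0.5995 0.0636 0.113 ]
stand [332.9 267.1] 0.72 [0.7402 0.3229 0.    ]
stand [262.4 162.9] 0.65 [0.5577 0.2295 0.    ]
guard [ 22.3 129.2] 0.82 [ 0.4383 -0.1616  0.    ]
guard [156.9  66.3] 0.65 [0.403  0.1042 0.    ]
guard [128.8 158.2] 0.55 [0.5238 0.0384 0.    ]
guard [(array([375.4, 217.1]), 0.86, array([ 0.4648, -0.3552,  0.    ])), (array([220.7, 238.8]), 0.73, array([0.4063, 0.1008, 0.    ])), (array([237.3, 195.4]), 0.71, array([0.5327, 0.0517, 0.    ])), (array([307.7, 225.9]), 0.66, array([ 0.4411, -0.1543,  0.    ]))]
gauge []
throat [(array([324. , 167.3]), 0.75, array([ 0.5986, -0.1843,  0.115 ]))]
slicer [(array([318.9, 170.3]), 0.64, array([ 0.6052, -0.1911,  0.    ]))]
```

View pics/w3.png

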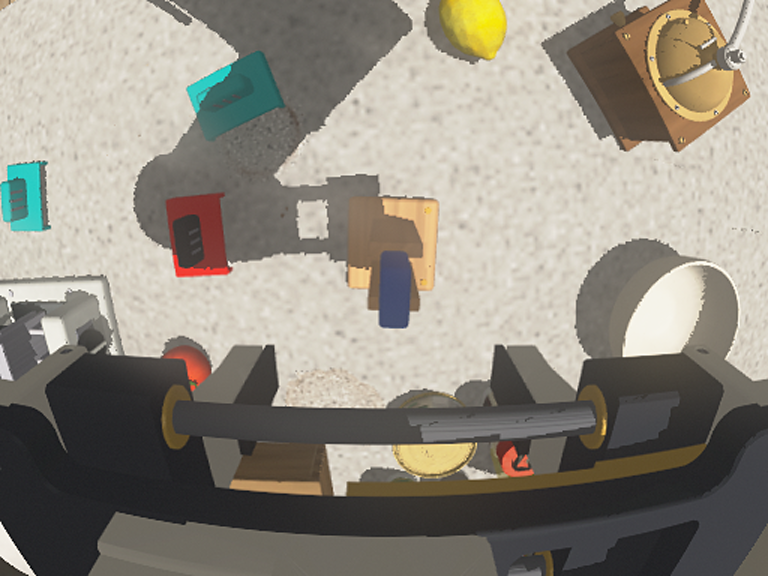

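View pics/t1.png

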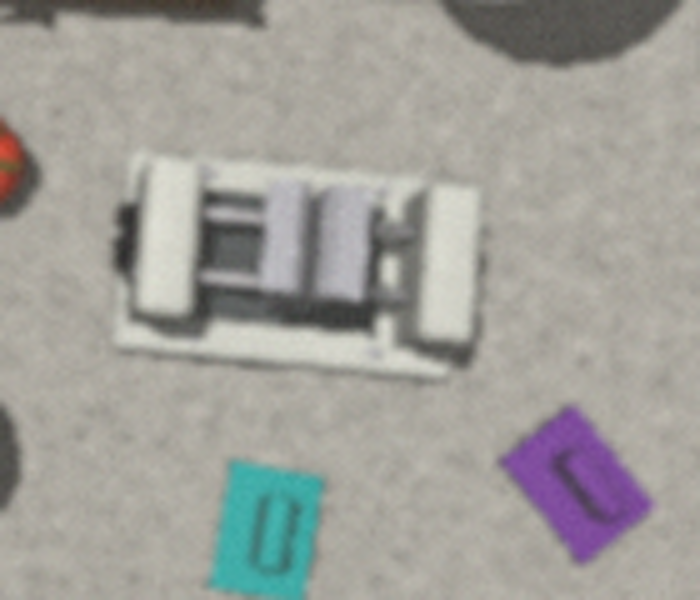

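The red guard stands on the worktop at about (197,235), released. The blue handle top is at about (396,300), within ~5 mm of the jaw centre line. In the top view the plates' gap runs along crop x≈312.

```bash
python3 - <<'E'
from h import *
for uv in [(384,256),(409,254),(408,326),(382,326),(396,300)]: print(atz('wrist',(uv[0]/1.5,uv[1]/1.5),.158).round(4))
T=lambda u,v:(260+u/5,120+v/5)
for n,uv,z in [('gaptop',(314,185),.115),('gapbot',(307,293),.115),('st',(262,182),.121),('sb',(260,290),.121),('pt',(374,190),.121),('pb',(362,302),.121),('base',(118,348),.018),('base',(448,380),.018)]: print(n,atz('top',T(*uv),z).round(4))
E
python3 -m handwheel '[{"delta_pos":[0.03,0.1,-0.5],"dr":[0,0,0]},{"delta_pos":[0,0,-0.9],"dr":[0,0,0]},{"delta_pos":[0,0,-0.9],"dr":[0,0,0]},{"delta_pos":[0,0,-0.8],"dr":[0,0,0]},{"delta_pos":[0,0,-0.6],"dr":[0,0,0]},{"delta_pos":[0,0,-0.35],"dr":[0,0,0]},{"delta_pos":[0,0,0],"dr":[0,0,0]},{"delta_pos":[0,0,0],"dr":[0,0,0]}]'
```

```text
[0.5297 0.2245 0.158 ]
[0.5303 0.2385 0.158 ]
[0.5734 0.2332 0.158 ]
[0.5714 0.218  0.158 ]
[0.5564 0.2281 0.158 ]
gaptop [ 0.6264 -0.1818  0.115 ]
gapbot [ 0.5683 -0.1767  0.115 ]
st [ 0.6272 -0.1529  0.121 ]
sb [ 0.5695 -0.1506  0.121 ]
pt [ 0.6225 -0.2126  0.121 ]
pb [ 0.5626 -0.2047  0.121 ]
base [ 0.5472 -0.0836  0.018 ]
base [ 0.5268 -0.2759  0.018 ]
t: 11.55
eef_pos: [0.5562, 0.2232, 0.1406]
ee_rot: [3.141, 0.001, 3.017]
force: [0.0, 0.9, -0.0]
width: 0.0874
gripper_force: 0.0
```

```bash
python3 -m handwheel '[{"delta_pos":[0,0.04,0],"dr":[0,0,0]},{"delta_pos":[0,0,0],"dr":[0,0,0]},{"delta_pos":[0,0,0],"dr":[0,0,0]},{"delta_pos":[0,0,0],"dr":[0,0,0]},{"delta_pos":[0,0,0],"dr":[0,0,0]},{"delta_pos":[0,0,0],"dr":[0,0,0]},{"delta_pos":[0,0,0],"dr":[0,0,0]},{"delta_pos":[0,0,0],"dr":[0,0,0]},{"delta_pos":[0,0,0],"dr":[0,0,0]},{"delta_pos":[0,0,0],"dr":[0,0,0]}]' 1 30
python3 -m handwheel '[{"delta_pos":[0,0,0],"dr":[0,0,0]},{"delta_pos":[0,0,0],"dr":[0,0,0]}]'
```

```text
t: 12.55
eef_pos: [0.5558, 0.2243, 0.14]
ee_rot: [3.142, 0.0, 3.016]
force: [-0.1, 0.1, -0.3]
width: 0.0179
gripper_force: 30.0
t: 12.75
eef_pos: [0.5558, 0.2243, 0.1399]
ee_rot: [3.142, 0.0, 3.017]
force: [-0.3, 0.5, 0.7]
width: 0.0174
gripper_force: 30.0
```

```bash
python3 -m handwheel '[{"delta_pos":[0,0,0.2],"dr":[0,0,0]},{"delta_pos":[0,0,0.5],"dr":[0,0,0]},{"delta_pos":[0,0,0.8],"dr":[0,0,0]},{"delta_pos":[0,0,0.9],"dr":[0,0,0]},{"delta_pos":[0,0,0.9],"dr":[0,0,0]},{"delta_pos":[0,0,0.8],"dr":[0,0,0]},{"delta_pos":[0,0,0.4],"dr":[0,0,0]},{"delta_pos":[0,0,0],"dr":[0,0,0]},{"delta_pos":[0,0,0],"dr":[0,0,0]}]'
python3 -m handwheel '[{"delta_pos":[0.05,-0.4,0],"dr":[0,0,0.5]},{"delta_pos":[0.1,-0.8,0],"dr":[0,0,0.5]},{"delta_pos":[0.1,-0.9,0],"dr":[0,0,0.5]},{"delta_pos":[0.1,-1,0],"dr":[0,0,0.4]},{"delta_pos":[0.1,-1,0],"dr":[0,0,0.4]},{"delta_pos":[0.1,-1,0],"dr":[0,0,0]},{"delta_pos":[0.1,-1,0],"dr":[0,0,0]},{"delta_pos":[0.1,-1,0],"dr":[0,0,0]},{"delta_pos":[0.1,-1,0],"dr":[0,0,0]},{"delta_pos":[0.1,-1,0],"dr":[0,0,0]}]'
python3 -m handwheel '[{"delta_pos":[0.1,-1,0],"dr":[0,0,0]},{"delta_pos":[0.1,-1,0],"dr":[0,0,0]},{"delta_pos":[0.1,-1,0],"dr":[0,0,0]},{"delta_pos":[0.1,-0.8,0],"dr":[0,0,0]},{"delta_pos":[0,-0.5,0],"dr":[0,0,0]},{"delta_pos":[0,0,0],"dr":[0,0,0]},{"delta_pos":[0,0,0],"dr":[0,0,0]},{"delta_pos":[0,0,0],"dr":[0,0,0]}]'
python3 look.py w4 gauge_tip 0.15 throat 0.115 gauge 0.245
python3 - <<'E'
from h import *
for c in ['top','side']:
    im=grab_frame(c); cv2.imwrite(f'pics/{c}2.png',im[:,:,::-1])
    for q in ['gauge_tip','throat','gauge']: print(c,q,[(np.round(d['location'],1),round(d['conf'],2)) for d in mark_of(c,q)])
E
```

```text
t: 13.65
eef_pos: [0.5553, 0.2241, 0.274]
ee_rot: [-3.141, -0.001, 3.016]
force: [-0.0, 0.1, -1.7]
width: 0.0179
gripper_force: 30.0
t: 14.65
eef_pos: [0.5835, -0.0506, 0.2735]
ee_rot: [-3.141, -0.002, 3.057]
force: [-0.4, 0.6, 0.1]
width: 0.018
gripper_force: 30.0
t: 15.45
eef_pos: [0.5961, -0.1771, 0.2747]
ee_rot: [3.141, -0.0, 3.057]
force: [0.3, 0.3, -1.1]
width: 0.0177
gripper_force: 30.0
15.45 [ 0.5961 -0.1771  0.2747] [ 3.1414e+00 -4.0000e-04  3.0573e+00] 0.017652934841821098
gauge_tip [253.4 193.6] 0.85 [ 0.5975 -0.178   0.15  ]
throat [250.7 183.8] 0.56 [ 0.598  -0.1812  0.115 ]
gauge [252.9 237.8] 0.81 [ 0.5958 -0.1776  0.245 ]
top gauge_tip []
top throat []
top gauge [(array([313.8, 167.9]), 0.55)]
side gauge_tip [(array([260.9, 157.6]), 0.73), (array([333. , 199.6]), 0.57), (array([263.2, 197.2]), 0.55)]
side throat [(array([267.4, 166.9]), 0.95)]
side gauge [(array([263.9, 136.6]), 0.48)]
```

View pics/w4.png

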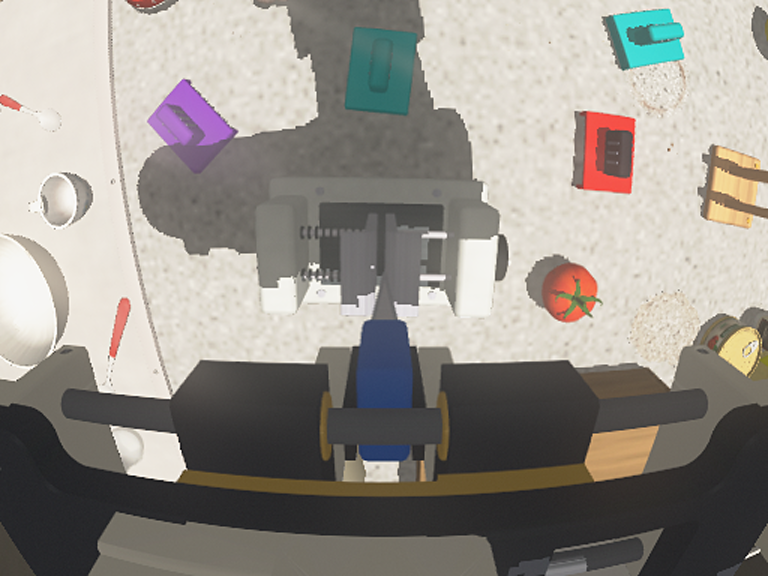

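The blade hangs over the plates with its tip at about (386,278), and the gap is at about x≈381. I zoom in on that for a precise offset.

Run:
```python
import cv2
a=cv2.imread('pics/w4.png')[195:335,320:450]
cv2.imwrite('pics/w4z.png',cv2.resize(a,None,fx=4,fy=4,interpolation=2))
```

```text
(no output)
```

View pics/w4z.png

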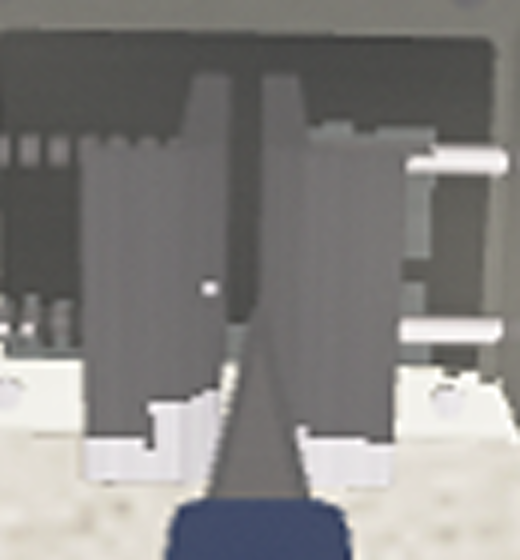

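Run:
```python
from h import *
f=lambda u,v:((320+u/4)/1.5,(195+v/4)/1.5)
print(calibration('wrist')['cx'])
for n,u,v,z in [('gap',244,285,.118),('gapback',246,100,.115),('outL',84,300,.121),('outR',402,300,.121),('tip',256,312,.1527),('bladebase',259,495,.245)]: print(n,atz('wrist',f(u,v),z).round(4))
print(atz('wrist',(250.7,183.8),.115), atz('top',(324,167.3),.115))
im=cv2.imread('pics/side2.png')
cv2.imwrite('pics/s2.png',cv2.resize(im[110:230,210:330],None,fx=5,fy=5,interpolation=2))
```

```text
255.84245702854193
gap [ 0.591  -0.1777  0.118 ]
gapback [ 0.5595 -0.1747  0.115 ]
outL [ 0.5904 -0.2051  0.121 ]
outR [ 0.5951 -0.151   0.121 ]
tip [ 0.5861 -0.1753  0.1527]
bladebase [ 0.5791 -0.1745  0.245 ]
[ 0.59828461 -0.18183418  0.115     ] [ 0.59857495 -0.18434434  0.115     ]
```

View pics/s2.png

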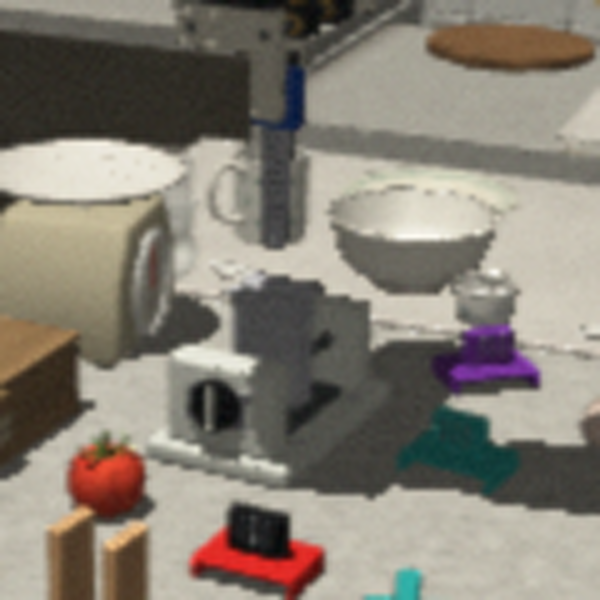

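Side view: blade hangs vertical just above the plates. The gap estimate is about 6 mm and the gauge is ~1.5 mm too far toward +y. I correct that, enter the mouth, then feel for contact.

```bash
cat > f.py <<'E'
from h import *
F=[]
for i in range(8):
    grab_frame('top'); s=get_state(); F.append(s['force'])
F=np.array(F); print(round(s['t'],2),s['eef_pos'].round(4),'F',F.mean(0).round(2),'sd',F.std(0).round(2),'M',s['moment'].round(3),s['width'].round(4))
E
python3 -m handwheel '[{"delta_pos":[0,-0.05,0],"dr":[0,0,0]},{"delta_pos":[0,0,-0.4],"dr":[0,0,0]},{"delta_pos":[0,0,-0.4],"dr":[0,0,0]},{"delta_pos":[0,0,-0.1],"dr":[0,0,0]},{"delta_pos":[0,0,0],"dr":[0,0,0]},{"delta_pos":[0,0,0],"dr":[0,0,0]}]'
python3 f.py
python3 -m handwheel '[{"delta_pos":[0,0,-0.3],"dr":[0,0,0]},{"delta_pos":[0,0,-0.3],"dr":[0,0,0]},{"delta_pos":[0,0,-0.3],"dr":[0,0,0]},{"delta_pos":[0,0,-0.1],"dr":[0,0,0]},{"delta_pos":[0,0,0],"dr":[0,0,0]},{"delta_pos":[0,0,0],"dr":[0,0,0]}]'
python3 f.py
```

```text
t: 16.65
eef_pos: [0.5964, -0.1793, 0.2479]
ee_rot: [-3.141, -0.0, 3.057]
force: [-0.2, -0.2, -0.5]
width: 0.0179
gripper_force: 30.0
t: 17.65
eef_pos: [0.5964, -0.1793, 0.218]
ee_rot: [-3.141, -0.0, 3.057]
force: [0.4, 0.2, -1.3]
width: 0.0176
gripper_force: 30.0Traceback (most recent call last):
  File "f.py", line 5, in <module>
    F=np.array(F); print(round(s['t'],2),s['eef_pos'].round(4),'F',F.mean(0).round(2),'sd',F.std(0).round(2),'M',s['moment'].round(3),s['width'].round(4))
                                                                                                                                      ^^^^^^^^^^^^^^^^
AttributeError: 'float' object has no attribute 'round'
Traceback (most recent call last):
  File "f.py", line 5, in <module>
    F=np.array(F); print(round(s['t'],2),s['eef_pos'].round(4),'F',F.mean(0).round(2),'sd',F.std(0).round(2),'M',s['moment'].round(3),s['width'].round(4))
                                                                                                                                      ^^^^^^^^^^^^^^^^
AttributeError: 'float' object has no attribute 'round'
```

```bash
sed -i "s/,s\['width'\].round(4))/)/" f.py; python3 f.py
for i in 1; do python3 -m handwheel '[{"delta_pos":[0,0,-0.1],"dr":[0,0,0]},{"delta_pos":[0,0,-0.1],"dr":[0,0,0]},{"delta_pos":[0,0,0],"dr":[0,0,0]}]' | sed -n 4p; done; python3 f.py
python3 -m handwheel '[{"delta_pos":[0,0,-0.1],"dr":[0,0,0]},{"delta_pos":[0,0,-0.1],"dr":[0,0,0]},{"delta_pos":[0,0,0],"dr":[0,0,0]}]' | sed -n 4p; python3 f.py
```

```text
18.45 [ 0.5963 -0.1793  0.218 ] F [ 0.08  0.17 -0.81] sd [0.41 0.5  0.66] M [-0.013 -0.034 -0.033]
force: [-0.4, 0.0, -0.6]
19.15 [ 0.5963 -0.1793  0.2121] F [ 0.34  0.04 -1.  ] sd [0.47 0.51 0.6 ] M [-0.024  0.023  0.009]
force: [-0.5, -0.5, -0.7]
19.85 [ 0.5963 -0.1793  0.206 ] F [ 0.05  0.06 -0.82] sd [0.71 0.58 0.29] M [-0.07   0.021  0.008]
```

```bash
python3 -m handwheel '[{"delta_pos":[0,0,-0.07],"dr":[0,0,0]},{"delta_pos":[0,0,-0.06],"dr":[0,0,0]},{"delta_pos":[0,0,0],"dr":[0,0,0]}]' | sed -n 4p; python3 f.py
python3 -m handwheel '[{"delta_pos":[0,0,-0.07],"dr":[0,0,0]},{"delta_pos":[0,0,-0.06],"dr":[0,0,0]},{"delta_pos":[0,0,0],"dr":[0,0,0]}]' | sed -n 4p; python3 f.py
```

```text
force: [-0.0, -1.1, -1.5]
20.55 [ 0.5963 -0.1793  0.2021] F [-0.25  0.14 -0.75] sd [0.57 0.68 0.58] M [-0.142  0.035 -0.091]
force: [1.7, -1.1, -1.1]
21.25 [ 0.5962 -0.1792  0.1981] F [ 0.59 -0.25 -2.04] sd [0.38 0.55 0.24] M [-0.151 -0.388 -0.021]
```

```bash
sed -i "s/F.append(s\['force'\])/F.append(np.r_[s['force'],s['moment']*10])/" f.py; python3 f.py; python3 look.py w5 gauge_tip 0.08 throat 0.115 gauge 0.17
python3 - <<'E'
import cv2
a=cv2.imread('pics/w5.png')[170:470,240:540]
cv2.imwrite('pics/w5z.png',cv2.resize(a,None,fx=2,fy=2,interpolation=2))
E
```

```text
21.65 [ 0.5962 -0.1793  0.1982] F [ 0.66 -0.02 -2.25 -1.66 -3.35 -0.13] sd [0.4  0.59 0.39 0.36 0.36 0.41] M [-0.14  -0.277  0.055]
21.65 [ 0.5962 -0.1793  0.1982] [ 3.1416 -0.      3.0566] 0.01789251119687249
gauge_tip [254.3 192.2] 0.61 [ 0.5943 -0.1791  0.08  ]
throat [251.1 207.7] 0.73 [ 0.5958 -0.1816  0.115 ]
gauge [257.1 239.2] 0.56 [ 0.5964 -0.1771  0.17  ]
```

View pics/w5z.png

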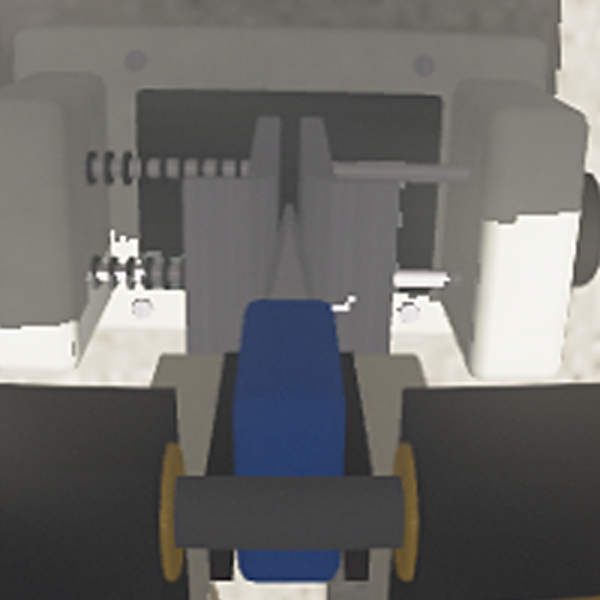

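The blade sits cleanly in the gap with the plates close on both faces. The force change suggests first contact, so I take another small step.

```bash
python3 -m handwheel '[{"delta_pos":[0,0,-0.07],"dr":[0,0,0]},{"delta_pos":[0,0,-0.06],"dr":[0,0,0]}]' | sed -n 4p; python3 f.py
python3 -m handwheel '[{"delta_pos":[0,0,-0.07],"dr":[0,0,0]},{"delta_pos":[0,0,-0.06],"dr":[0,0,0]}]' | sed -n 4p; python3 f.py
```

```text
force: [-0.0, -0.1, 1.5]
22.45 [ 0.5964 -0.1792  0.1943] F [ 0.51 -0.26  0.17 -1.84 -3.36 -0.36] sd [0.55 0.41 0.48 0.27 0.38 0.33] M [-0.123 -0.4    0.013]
force: [-0.3, -0.5, 1.8]
23.05 [ 0.5962 -0.1792  0.1902] F [ 0.52 -0.63 -0.01 -2.15 -3.74 -0.63] sd [0.33 0.38 0.88 0.2  0.54 0.33] M [-0.251 -0.47  -0.04 ]
```

```bash
for i in 1; do python3 -m handwheel '[{"delta_pos":[0,0,-0.06],"dr":[0,0,0]},{"delta_pos":[0,0,-0.05],"dr":[0,0,0]}]' | sed -n 4p; done; python3 f.py
python3 look.py w6
python3 - <<'E'
from h import *
import pickle
def edges(n):
    g=cv2.cvtColor(cv2.imread(f'pics/{n}.png'),cv2.COLOR_BGR2GRAY).astype(float); return g
a=cv2.imread('pics/w6.png')[170:420,240:530]
cv2.imwrite('pics/w6z.png',cv2.resize(a,None,fx=2.4,fy=2.4,interpolation=2))
for n in ['w5','w6']:
    g=edges(n)
    print(n)
    for r in (278,285,300): print(r,'L',g[r,322:346].astype(int).tolist(),'R',g[r,425:450].astype(int).tolist())
E
```

```text
force: [-0.4, -0.1, 3.3]
23.65 [ 0.5963 -0.1792  0.187 ] F [ 0.52 -0.58  1.68 -2.13 -2.61 -0.43] sd [0.42 0.54 0.43 0.22 0.28 0.36] M [-0.23 -0.27 -0.12]
23.65 [ 0.5963 -0.1792  0.187 ] [3.1415 0.     3.0566] 0.017739552777541735
w5
278 L [70, 70, 71, 71, 71, 71, 70, 70, 74, 88, 102, 110, 111, 109, 110, 109, 109, 109, 111, 111, 110, 110, 109, 109] R [109, 110, 111, 111, 110, 111, 111, 110, 110, 110, 112, 111, 110, 112, 126, 123, 91, 77, 78, 79, 80, 80, 80, 80, 81]
285 L [72, 71, 72, 72, 72, 72, 71, 72, 75, 88, 103, 109, 113, 111, 110, 110, 110, 110, 111, 111, 111, 109, 107, 109] R [110, 111, 112, 112, 111, 110, 110, 111, 111, 111, 112, 114, 108, 90, 78, 76, 76, 77, 78, 80, 80, 79, 80, 81, 81]
300 L [81, 67, 77, 98, 118, 128, 130, 119, 103, 92, 95, 108, 113, 112, 112, 111, 111, 110, 111, 112, 113, 112, 111, 110] R [111, 112, 112, 112, 110, 110, 111, 111, 110, 110, 111, 116, 108, 81, 71, 74, 76, 76, 77, 78, 79, 79, 80, 81, 81]
w6
278 L [68, 69, 69, 68, 73, 85, 101, 111, 109, 110, 111, 110, 109, 109, 110, 111, 110, 110, 109, 109, 108, 108, 107, 108] R [109, 109, 109, 109, 110, 111, 112, 111, 110, 110, 111, 111, 111, 111, 111, 112, 113, 103, 89, 81, 78, 79, 80, 81, 81]
285 L [71, 71, 70, 68, 72, 85, 101, 111, 111, 112, 112, 111, 110, 110, 110, 110, 111, 111, 111, 109, 107, 107, 108, 108] R [110, 109, 109, 110, 110, 111, 111, 111, 110, 109, 111, 112, 112, 110, 110, 111, 113, 98, 81, 77, 77, 79, 79, 79, 80]
300 L [73, 72, 72, 69, 72, 85, 102, 112, 111, 113, 113, 113, 112, 111, 112, 112, 112, 110, 110, 110, 109, 108, 108, 109] R [110, 109, 109, 110, 111, 112, 112, 110, 110, 111, 111, 111, 111, 111, 114, 111, 98, 84, 76, 76, 77, 78, 76, 77, 79]
```

View pics/w6z.png

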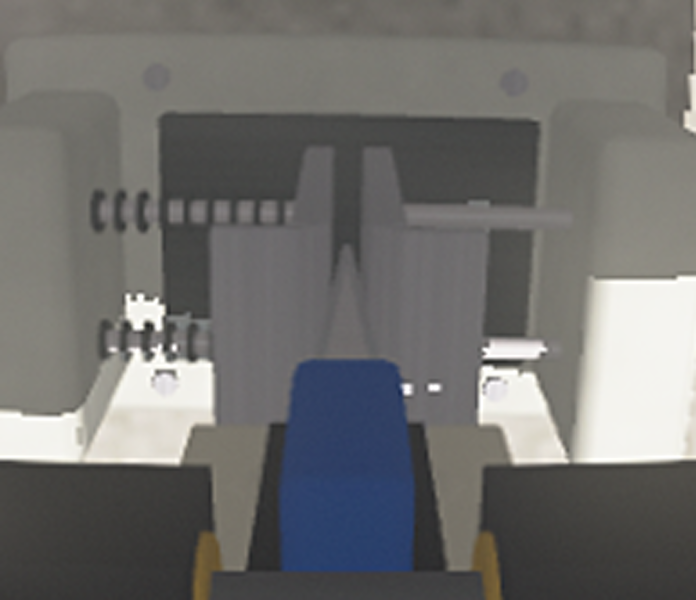

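```bash
python3 - <<'E'
from h import *
import copy
c=calibration('wrist'); z0=.187
def W(zt,row,L,R_):
    k=copy.deepcopy(c);E=np.array(k['extrinsics'],float);E[:3,3]-=E[:3,:3]@np.array([0,0,zt-z0]);k['extrinsics']=E
    a=atz('wrist',(L/1.5,row/1.5),.121,k);b=atz('wrist',(R_/1.5,row/1.5),.121,k); print(zt,a.round(4),b.round(4),round(1000*np.linalg.norm(a-b),2),'mid',((a+b)/2).round(4))
g=cv2.cvtColor(cv2.imread('pics/w4.png'),cv2.COLOR_BGR2GRAY).astype(int)
for r in (240,260): print(g[r,332:352].tolist(),g[r,412:430].tolist())
W(.2747,255,341.2,420.5); W(.1982,285,331.2,437.9); W(.187,285,327.3,442.2)
E
tail -2 f.py >/dev/null
```

```text
[78, 79, 79, 79, 79, 77, 78, 85, 97, 109, 113, 115, 114, 113, 113, 113, 114, 113, 112, 111] [118, 118, 117, 117, 117, 117, 117, 117, 114, 121, 128, 129, 129, 128, 129, 136, 130, 99]
[79, 79, 78, 78, 78, 77, 79, 86, 98, 111, 115, 116, 114, 113, 114, 115, 115, 113, 111, 112] [120, 120, 118, 118, 119, 120, 123, 120, 108, 99, 97, 97, 99, 100, 101, 98, 96, 97]
0.2747 [ 0.5799 -0.2052  0.121 ] [ 0.5845 -0.1519  0.121 ] 53.53 mid [ 0.5822 -0.1786  0.121 ]
0.1982 [ 0.5773 -0.2031  0.121 ] [ 0.582 -0.149  0.121] 54.34 mid [ 0.5796 -0.176   0.121 ]
0.187 [ 0.5738 -0.2033  0.121 ] [ 0.5785 -0.148   0.121 ] 55.52 mid [ 0.5761 -0.1757  0.121 ]
```

The flange spread from the wrist camera, the depth sum, and the drag (about 4 N while moving) all point to about 2 mm of push-back. The tool is still, so I hand in.

```bash
python3 -c "
from station import *
print(job_done())"
```

```text
the job is handed in; nothing more can be done
None
```

I set the red guard down upright on the worktop clear of the slicer, and handed the job in with the gauge gripped upright between the plates and the sprung plate pushed back an estimated 2 mm (from camera, depth and drag; the judge's result was not shown).

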